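# Close the lidding press and click its clamp lever to three

### The arm

A 6-joint arm with a two-finger parallel gripper is mounted at the origin on the work surface. World frame = base frame: x ahead of the robot, y to its left, z up, the work surface at z = 0. Lengths are in m, angles in rad, forces in N, time in s.
With the tool pointing down it reaches from about 0.35 to 0.975 m from the base axis. Payload 4.9 kg.
Tool frame: the origin (TCP) lies at the very end of the fingers, on their centre line; the grasp point (between the pads) lies 19 mm behind it; z points along the fingers, y is the line along which they close (so a half turn about z gives the same grasp; the last joint's range is limited). The gripper opens to 85 mm and grips with 20 to 120 N. Pads are 22 mm wide; open, the fingers measure 114 mm over their backs; the gripper's body (76 mm by 85 mm) begins 54 mm behind the grasp point. The pads swing forward as they close: fully open they stand 13 mm farther back than shut.
Start: joints at [-1.385, 0.053, 1.613, -0, 1.476, -0.119], TCP at [0.188, -0.596, 0.231] pointing down, gripper open.
Joint ranges: [-3.01, 3.01], [-1.01, 2.22], [0.06, 2.58], [-1.02, 4.17], [0.09, 2.62], [-3.14, 3.14]. Speed limits (rad/s): [2.57, 2.57, 3.14, 3.14, 3.14, 3.14].

### API

Orientations are given as a rotation vector (axis times angle).
In Python, from station import * gives the robot as it stands.
- The arm moves only by the shell command python3 -m crank 'ROWS' [OPENING] [FORCE]. ROWS is JSON, a list of rows, each an object with "offset": the shift along the tool's x, y, z in m, a list of three; "twist": the turn, a rotation vector about the tool's x, y, z in degrees, a list of three. In form: [{"offset": [x, y, z], "twist": [rx, ry, rz]}, ...]. A call has 1 to 20 rows; each row is the pose to reach, as a shift and turn from the pose commanded when the call began, along the tool's axes at that moment; what a row does not reach only later rows make up. A row lasts 1/8 s, in which the tool goes at most 62.5 mm and 10.7 degrees, less where a joint would pass 70% of its speed; a pose out of reach is approached as far as the arm can. A call with a gripper value outside its range is refused whole. OPENING is the opening, from 0 (shut) to 1 (fully open), set as the call begins (- or left out, the last holds). The fingers move at their own pace and stop on an object; FORCE is the grip in N (left out, the last holds). Time passes only in rows, so rows that repeat a pose let the fingers close. It gives the time, the measured TCP pose, the force, the opening and the grip force at its end, in the units of the state.
- get_obs(): the state, without advancing time (a new reading comes with each control period).
- get_image(name): name is "scene" or "top" or "wrist"; returns the picture (480x640x3 uint8, red, green, blue); there is no depth.
- get_calibration(name): a dict with "intrinsics" (3x3 intrinsics, pixels), "k1" (the pictures are not rectified: a ray, as slopes to the right and down, at radius r is drawn at 1 + k1 r^2 times it, then the intrinsics apply), "world_from_camera" (4x4, takes a point from camera to world coordinates); the wrist camera has in their place "tool_from_camera" (4x4, takes a point from camera to tool coordinates, whose origin is the TCP and whose axes are the flange's). Camera axes: x right, y up, looking along -z (the intrinsics and any distortion apply to the point x, -y, -z); pixel columns grow to the right and rows downward; lengths in m; the calibration is good to about 2 mm. A picture is of the moment at which its call begins: read the wrist's pose just before it. get_calibration takes no time and is no camera call.
- finish_job(): hands the job in; it is judged then, once.
Trained networks look in the newest picture that a camera, given by its name, has taken for a name from the list of things; names that differ only in an ending like _2 or _b are one class to them, and where a whole thing is asked for, a point or a joint stands for the part that bears it (a point fixed in the world has none). Each returns a list of dicts, best first, with "confidence" (0 to 1); they miss things now and then, are a little off and sometimes report something else, mostly with a low value. They report only what shows in the picture. A call takes as long as a camera call.
- cut_out(query, camera): "region" (480x640 bool, what is visible of it) and "rect" ([centre column, centre row, width, height] in pixels, round what is visible of it).
The state is a dict: "t": time; "q": joint angles; "dq": joint speeds; "effort": joint torques, N m; "tool_pos": TCP position; "tool_rot": TCP orientation; "contact_force": force on the tool from outside, world axes, zero at the start; "wrist_torque": the same for the moment, N m; "opening": finger opening in m; "grip_force": force on a finger pad.
Only numpy, scipy, OpenCV 4.12 (cv2) and the standard library are available. Lean on these libraries where they do the work, as an engineer would, in place of code of your own. Each camera call takes 0.05 s, during which the arm holds its last target. There are 200 camera calls.

### The job

Fold the red plate of the lidding press right over onto the lidded takeaway box, so that its rubber face lies down on the lid. Then take the clamp lever by its black knob and push it round, away from its rest, by exactly three clicks, never as far as the fourth. The lever springs back if let go, so finish with the robot still holding it at the third click; leave the other things on the table where they are.

Things in the scene. Friction and masses are not known exactly. Their poses are not given: they have to be found in the camera images.
- press: Lidding press: fixed aluminium base 170 x 330 x 14 mm, carrying all below. Origin on the table surface under the middle of the plate's hinge; x along the hinge (away from the robot), y left, z up. On its right (-y) half stands a lidded takeaway box 120 x 80 mm, lid top 48 mm above the table; on its left half two rubber rests. The base spans y = +110 to -220 mm.
- hinge (a point): Middle of the plate's hinge axis, 60 mm above the table; the axis runs level along the press's x axis.
- plate (a joint): Red press plate (128 x 86 x 12 mm, from 14 to 100 mm off the hinge), angle in rad. 0: open, lying to the left (+y), ribbed rubber face up; 1.57 upright; 3.14: folded over to the right, rubber down on the box lid, plain red back up, at its stop. Rotation is about the press's +x. Stiff hinge: it stays where it is left; turning it takes about 1 to 5 N at the tab.
- tab (a point): Steel pull tab on the plate's free edge: bar 14 mm wide (along the hinge), 12 mm thick, 40 mm long. This point is 122 mm from the hinge axis and 30 mm along the press's +x from point hinge; its x runs along the hinge, y from hinge to tab. 40 mm free below it at both ends. Pinch it from above across its 14 mm width: it turns between the fingers as the plate swings, gripper staying upright.
- pivot (a point): Point on the upright axis of the clamp lever, at the height of the lever's bar, 75 mm above the table; at x = -50, y = -165 mm in the press's frame.
- lever (a joint): Green clamp lever, rad: 0 at its rest stop, growing clockwise seen from above; the knob end starts on the right, far side and comes towards the robot. A ratchet under it clicks at 0.12, 0.36, 0.60, 0.84 and 1.08; first, second, third notch at 0.24, 0.48, 0.72; stop at 1.2. A spring always pulls it back to 0. Push at the knob: 9 to 11 N climbing to each click, 4 to 5 N just after.
- knob: Black plastic knob standing on the lever's outer end: an upright cylinder 24 mm in diameter, 46 mm high, that spins freely on its own axis. Origin at its centre, 112.5 mm above the table and 120 mm from the lever's pivot axis; the lever's bar, 18 mm wide, passes 32 mm below this point.
- sauce_bottle: Amber sauce bottle, 60 mm diameter, 190 mm tall, standing behind the press; origin under its base. Leave alone.
- chili_jar: Brown jar with brass lid, 64 mm diameter, 75 mm tall, behind the press; origin under its base. Leave alone.
- lid_stack: Stack of four white lids, 80 x 120 x 32 mm, in front of the press to the left; origin under its base. Leave alone.
- filling_spatula: Wooden-handled spatula 200 mm long lying flat in front of the press; origin under its middle. Leave alone.
- mug: Blue mug, 76 mm diameter, 90 mm tall, on the right of the table; origin under its base. Leave alone.
- bowl: White bowl, 140 mm diameter, 60 mm tall, on the right near the robot; origin under its base. Leave alone.
- empty_box: Open kraft takeaway box 120 x 90 x 40 mm on the left; origin under its base. Leave alone.

How it is judged:
By the outcome, as a careful person would: the job done as asked, in the order asked, and still so for the second after the job is handed in, while the arm keeps its last pose, push and grip.
It also fails if it takes over 72 s, if anything falls off the work surface, if the arm or the gripper's body presses on something with over 40 N, if the wrist force passes 120 N, or if a joint passes its speed limit or range.

## Working session

There is one attempt and no reset: what is moved stays moved. The work goes in short steps, Python scripts to look and compute and a shell command to move; the robot and the scene stay as the last step left them, time stands still between calls to the robot, and variables do not carry over. Pictures are saved under pics/ and viewed, at most 10 in all, crops included, and the job is handed in when it is done.

```bash
ls; mkdir -p pics
cat > h.py <<'E'
from station import *
import numpy as np, cv2
from scipy.spatial.transform import Rotation as R
def cam(name,obs=None):
    c=get_calibration(name)
    if name=="wrist":
        o=obs or get_obs(); T=np.eye(4);T[:3,:3]=R.from_rotvec(o["tool_rot"]).as_matrix();T[:3,3]=o["tool_pos"]
        W=T@np.array(c["tool_from_camera"])
    else: W=np.array(c["world_from_camera"])
    return np.array(c["intrinsics"]),c["k1"],W
def ray(C,uv):
    K,k1,W=C
    d=np.array([[ -0 if False else 0,0]],float)
    p=cv2.undistortPoints(np.array([[uv]],float),K,np.array([k1,0,0,0.]))[0,0]
    v=W[:3,:3]@np.array([p[0],-p[1],-1]); return W[:3,3],v/np.linalg.norm(v)
def atz(C,uv,z):
    o,v=ray(C,uv); return o+v*(z-o[2])/v[2]
def tri(rs):
    A=sum(np.eye(3)-np.outer(v,v) for o,v in rs); b=sum((np.eye(3)-np.outer(v,v))@o for o,v in rs)
    return np.linalg.solve(A,b)
def proj(C,P):
    K,k1,W=C; p=np.linalg.inv(W)@np.append(P,1); x,y=p[0]/-p[2],-p[1]/-p[2]
    s=1+k1*(x*x+y*y); return (K@[x*s,y*s,1])[:2]
def snap(name,f):
    o=get_obs(); im=get_image(name); cv2.imwrite("pics/"+f,cv2.cvtColor(im,cv2.COLOR_RGB2BGR)); return o,im
E
python3 - <<'E'
from h import *
for n in("top","scene"):
    snap(n,n+"0.png"); C=cam(n); print(n,C[2][:3,3])
    for q in("plate","knob","lever","press"):
        for d in cut_out(q,n)[:2]: print(q,d["confidence"],np.round(d["rect"],1))
print(get_obs())
E
```

```text
pics
top [ 0.346656   -0.0045802   1.21668591]
plate 0.84 [259.  265.4  63.2  55.3]
knob 0.5 [367.1 235.8  10.7   9.6]
lever 0.9 [346.2 265.7  50.4  76. ]
press 0.78 [300.2 268.7 146.4  75.8]
scene [ 0.97073483 -0.84417387  1.26655541]
plate 0.56 [323.4 188.2  52.9  38.1]
knob 0.42 [302.8 260.1  10.   17.8]
lever 0.74 [285.8 239.6  46.9  60.5]
press 0.6 [306.1 225.2 107.  113.7]
{'t': 0.5, 'q': array([-1.38496942e+00,  5.27558095e-02,  1.61294446e+00,  3.73595686e-05,
        1.47602761e+00, -1.18996811e-01]), 'dq': array([-2.56475280e-05,  1.37877486e-05, -6.83791537e-04,  1.20810676e-03,
       -9.82612604e-04,  4.10870557e-04]), 'effort': array([-4.69124534e-04, -3.93218422e+01, -3.70028830e+01, -1.59364781e-04,
        1.34519221e-03, -8.33558801e-06]), 'tool_pos': array([ 0.18758211, -0.59613933,  0.23124235]), 'tool_rot': array([-3.10504065e+00, -4.76938167e-01, -5.12893190e-05]), 'contact_force': array([ 0.07953574,  0.04200793, -0.41911542]), 'wrist_torque': array([-0.00211178,  0.05625779,  0.01750142]), 'grip_force': 0.0, 'opening': 0.08552108845599357}
```

Run:
```python
import cv2,numpy as np
a=cv2.imread("pics/top0.png")[200:340,200:420]; b=cv2.imread("pics/scene0.png")[150:310,220:400]
a=cv2.resize(a,None,fx=3.6,fy=3.6,interpolation=3)
b=cv2.resize(b,None,fx=3.6,fy=3.6,interpolation=3)
cv2.imwrite("pics/topc.png",a);cv2.imwrite("pics/scenec.png",b)
```

```text
(no output)
```

View pics/topc.png

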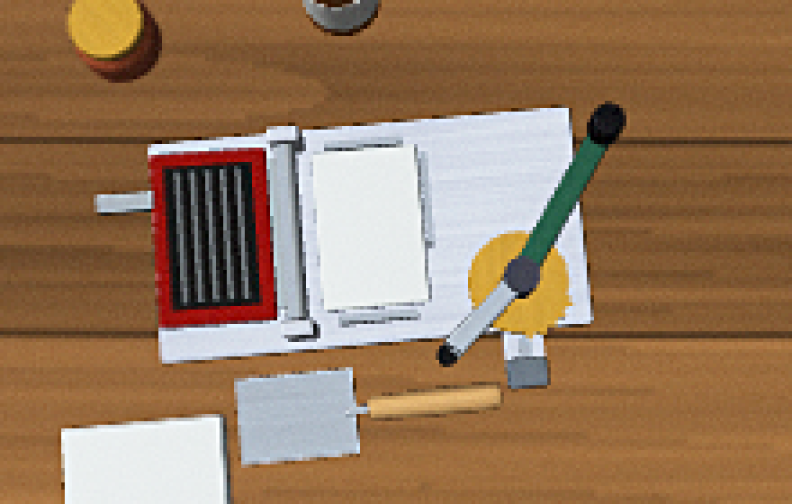

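View pics/scenec.png

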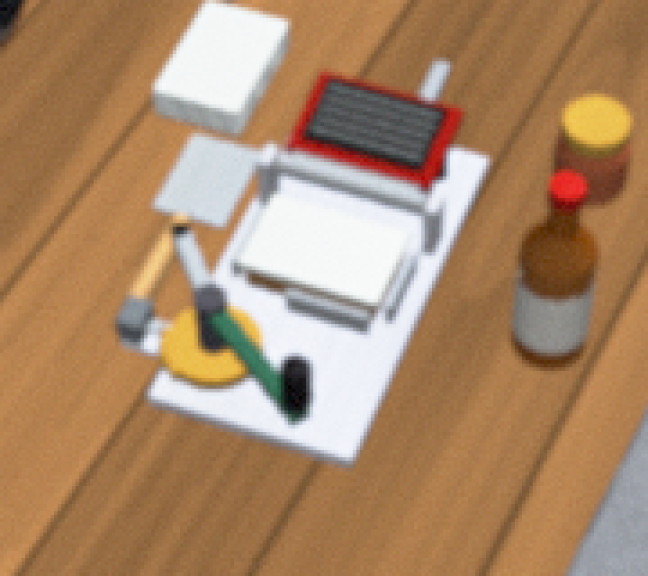

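The top crop shows the base corners at (150,145), (570,107), (592,320) and (162,360), the tab from x=96 to 152 at y≈203, the knob at (607,122) and the pivot at (522,275). The scene crop shows the tab tip at (438,65) and the knob at (296,388). I'll fit the press pose to these and triangulate the tab and knob.

```bash
cat > fit.py <<'E'
from h import *
from scipy.optimize import least_squares
Ct,Cs=cam("top"),cam("scene")
t=lambda x,y:np.array([200+x/3.6,200+y/3.6]); s=lambda x,y:np.array([220+x/3.6,150+y/3.6])
obs=[(Ct,t(150,145),(85,110,14)),(Ct,t(570,107),(85,-220,14)),(Ct,t(592,320),(-85,-220,14)),(Ct,t(162,360),(-85,110,14)),
(Cs,s(488,155),(85,110,14)),(Cs,s(353,463),(85,-220,14)),(Cs,s(150,398),(-85,-220,14))]
def PW(p,P): c,sn=np.cos(p[2]),np.sin(p[2]); P=np.array(P)/1000; return np.array([p[0]+c*P[0]-sn*P[1],p[1]+sn*P[0]+c*P[1],P[2]])
f=lambda p:np.concatenate([proj(C,PW(p,P))-u for C,u,P in obs])
r=least_squares(f,[.3,0,0])
if __name__=="__main__":
    print("pose",r.x,"res",np.round(r.fun,1))
    print("tab tri",tri([ray(Ct,t(97,204)),ray(Cs,s(440,64))]), "tab model",PW(r.x,(30,122,60)), PW(r.x,(30,-122,60)))
    k=tri([ray(Ct,t(607,121)),ray(Cs,s(297,364))]); print("knobtop tri",k)
    pv=PW(r.x,(-50,-165,75)); print("pivot",pv,"dist",np.linalg.norm((k-pv)[:2]),"ang",np.arctan2(*(k-pv)[1::-1])-r.x[2])
    o=get_obs(); print(R.from_rotvec(o["tool_rot"]).as_matrix().round(3))
E
python3 fit.py
```

```text
pose [0.50011765 0.10040754 0.0999678 ] res [-1.  -0.9 -0.2 -1.6  0.6 -0.2 -0.2  0.4 -0.2  0.4 -0.6 -0.4 -1.5 -0.3]
tab tri [0.5158654  0.24146086 0.07791291] tab model [0.5177921  0.22479248 0.06      ] [ 0.54214364 -0.01798932  0.06      ]
knobtop tri [ 0.56883813 -0.12454752  0.13327775]
pivot [ 0.4668345  -0.06875874  0.075     ] dist 0.11626318239676159 ang -0.6004504128637167
[[ 0.954  0.3    0.   ]
 [ 0.3   -0.954  0.   ]
 [ 0.    -0.    -1.   ]]
```

```bash
cat > to.py <<'E'
# usage: to.py x y z yawdeg(world angle of tool x) -> offset & twist from the measured pose (tool down)
from h import *; import sys
def to(p,yaw):
    o=get_obs(); M=R.from_rotvec(o["tool_rot"]).as_matrix(); c,s=np.cos(np.radians(yaw)),np.sin(np.radians(yaw))
    G=np.array([[c,s,0],[s,-c,0],[0,0,-1]])
    return np.round(M.T@(np.array(p)-o["tool_pos"]),4).tolist(),np.round(np.degrees(R.from_matrix(M.T@G).as_rotvec()),1).tolist()
if __name__=="__main__": a=list(map(float,sys.argv[1:])); print(*to(a[:3],a[3]))
E
python3 to.py 0.518 0.225 0.25 95.7; python3 -c "
from h import *
print(get_calibration('wrist'))"
```

```text
[0.5616, -0.6841, -0.0186] [-0.0, -0.0, -78.2]
{'intrinsics': array([[414.21295042,   0.        , 317.58763982],
       [  0.        , 414.21295042, 241.43001621],
       [  0.        ,   0.        ,   1.        ]]), 'k1': -0.019911251300309327, 'tool_from_camera': array([[-5.33541578e-04,  9.45062651e-01,  3.26888821e-01,
         8.61007435e-02],
       [ 9.99999704e-01,  6.85463590e-04, -3.49551927e-04,
        -3.72834970e-05],
       [-5.54418855e-04,  3.26888538e-01, -9.45062737e-01,
        -1.42969810e-01],
       [ 0.00000000e+00,  0.00000000e+00,  0.00000000e+00,
         1.00000000e+00]])}
```

```bash
python3 -m crank '[{"offset":[0.05,-0.06,-0.03],"twist":[0,0,-8]},{"offset":[0.1,-0.12,-0.03],"twist":[0,0,-15]},{"offset":[0.15,-0.18,-0.03],"twist":[0,0,-22]},{"offset":[0.2,-0.24,-0.03],"twist":[0,0,-29]},{"offset":[0.25,-0.3,-0.03],"twist":[0,0,-36]},{"offset":[0.3,-0.36,-0.03],"twist":[0,0,-43]},{"offset":[0.35,-0.42,-0.03],"twist":[0,0,-50]},{"offset":[0.4,-0.48,-0.03],"twist":[0,0,-57]},{"offset":[0.45,-0.54,-0.03],"twist":[0,0,-64]},{"offset":[0.5,-0.6,-0.03],"twist":[0,0,-71]},{"offset":[0.562,-0.684,-0.02],"twist":[0,0,-78.2]},{"offset":[0.562,-0.684,-0.02],"twist":[0,0,-78.2]},{"offset":[0.562,-0.684,-0.02],"twist":[0,0,-78.2]},{"offset":[0.562,-0.684,-0.02],"twist":[0,0,-78.2]},{"offset":[0.562,-0.684,-0.02],"twist":[0,0,-78.2]},{"offset":[0.562,-0.684,-0.02],"twist":[0,0,-78.2]},{"offset":[0.562,-0.684,-0.02],"twist":[0,0,-78.2]}]' 1
python3 - <<'E'
from h import *
snap("wrist","w1.png")
E
```

```text
t: 2.62
tool_pos: [0.5183, 0.2238, 0.2515]
tool_rot: [2.11, 2.327, -0.0]
contact_force: [0.2, 0.3, 0.3]
opening: 0.0851
grip_force: 0.0
```

View pics/w1.png

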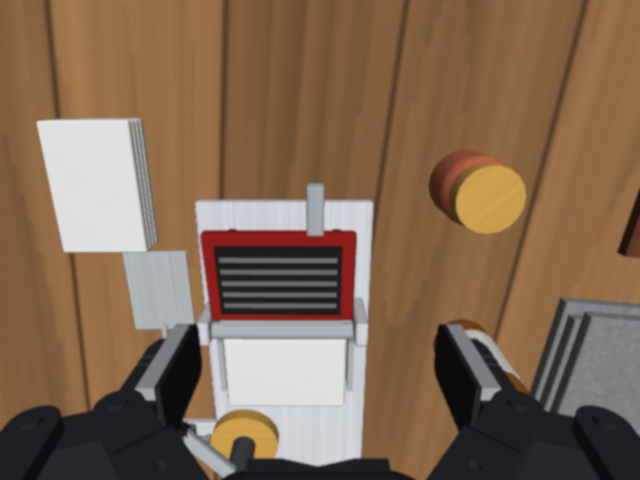

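The wrist view shows the tab from its tip (315,184) to the plate edge (315,234), the base far-edge corners at (196,201) and (374,201), and the hinge bar at row 330. I'll refit with these and check the plate tilt.

```bash
cat > m1.py <<'E'
from fit import *
Cw=cam("wrist")
obs+= [(Cw,np.array([374,201.]),(85,110,14)),(Cw,np.array([196,201.]),(-85,110,14))]*2
r=least_squares(f,[.5,.1,.1],loss="soft_l1")
p=r.x
if __name__=="__main__":
    print(p,np.round(f(p),1))
    for nm,P in (("tip",(30,142,66)),("root",(30,100,66)),("plate corner far",(64,100,66)),("near",(-64,100,66))): print(nm,proj(Cw,PW(p,P)).round(1))
    w=ray(Cw,(315.5,184.))
    a=tri([w,ray(Ct,t(97,203))]);b=tri([w,ray(Cs,s(440,64))]);print("tip tri",a,b, tri([w,ray(Ct,t(97,203)),ray(Cs,s(440,64))]))
    print("tab",PW(p,(30,122,60)),"hinge",PW(p,(30,0,60)))
    for u in((315.5,184),(315.5,234)): print(atz(Cw,u,.066))
E
python3 m1.py
```

```text
[0.50060728 0.10391974 0.09631263] [-2.2 -1.2 -1.3 -1.5 -0.7 -0.1 -1.6  0.1  0.5 -0.2 -0.2 -1.3 -0.9 -1.3
  0.9  0.4 -1.5  0.5  0.9  0.4 -1.5  0.5]
tip [316.4 177.7]
root [316.5 228. ]
plate corner far [357.4 228. ]
near [203.4 228.1]
tip tri [0.5170347  0.24334384 0.06842995] [0.51579661 0.24463173 0.07513437] [0.51614914 0.24346501 0.07528051]
tab [0.51873626 0.22823925 0.06      ] hinge [0.53046825 0.10680466 0.06      ]
[0.51654553 0.24303785 0.066     ]
[0.5205431  0.20105918 0.066     ]
```

```bash
python3 -m crank '[{"offset":[0,0,0.05],"twist":[0,0,0]},{"offset":[0,0,0.1],"twist":[0,0,0]},{"offset":[0,0,0.14],"twist":[0,0,0]},{"offset":[0,0,0.17],"twist":[0,0,0]},{"offset":[0,0,0.19],"twist":[0,0,0]},{"offset":[0,0,0.2],"twist":[0,0,0]},{"offset":[0,0,0.208],"twist":[0,0,0]},{"offset":[0,0,0.208],"twist":[0,0,0]}]' 1 && python3 -m crank '[{"offset":[0,0,0],"twist":[0,0,0]},{"offset":[0,0,0],"twist":[0,0,0]},{"offset":[0,0,0],"twist":[0,0,0]},{"offset":[0,0,0],"twist":[0,0,0]},{"offset":[0,0,0],"twist":[0,0,0]},{"offset":[0,0,0],"twist":[0,0,0]},{"offset":[0,0,0],"twist":[0,0,0]},{"offset":[0,0,0],"twist":[0,0,0]}]' 0 35; python3 -c "
from h import *
snap('wrist','w2.png'); print(R.from_rotvec(get_obs()['tool_rot']).as_matrix().round(4))"
```

```text
t: 3.68
tool_pos: [0.5186, 0.225, 0.0436]
tool_rot: [2.109, 2.328, 0.001]
contact_force: [-0.1, -0.8, 0.7]
opening: 0.0855
grip_force: 0.0
t: 4.68
tool_pos: [0.5158, 0.2249, 0.0422]
tool_rot: [-2.106, -2.325, 0.007]
contact_force: [-7.4, -0.4, 1.8]
opening: 0.0132
grip_force: 37.0
[[-9.870e-02  9.951e-01 -6.000e-03]
 [ 9.951e-01  9.870e-02 -7.000e-04]
 [-1.000e-04 -6.100e-03 -1.000e+00]]
```

View pics/w2.png

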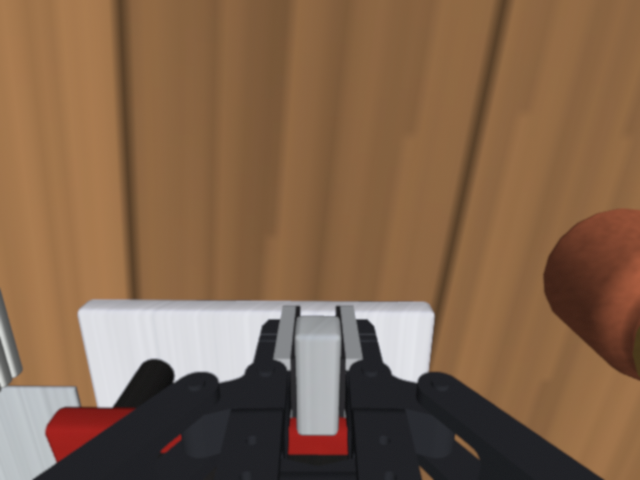

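The tab is gripped between the pads, with its tip at (318,317) and the base edge corners at (82,301) and (433,303). I'll check the hinge distance from these.

Run:
```python
from h import *
C=cam("wrist"); o=get_obs()
for u,z in (((318,317),.066),((82,301),.014),((433,303),.014)): print(u,atz(C,u,z))
print(o["tool_pos"])
```

```text
(318, 317) [0.51587972 0.2425321  0.066     ]
(82, 301) [0.40847812 0.21025575 0.014     ]
(433, 303) [0.57069709 0.22579448 0.014     ]
[0.51584776 0.22491621 0.04226208]
```

```bash
python3 -m crank '[{"offset":[-0.0004,-0.003,-0.0095],"twist":[0,0,0]},{"offset":[-0.0015,-0.003,-0.0189],"twist":[0,0,0]},{"offset":[-0.0033,-0.003,-0.0282],"twist":[0,0,0]},{"offset":[-0.0059,-0.003,-0.0374],"twist":[0,0,0]},{"offset":[-0.0132,-0.003,-0.0549],"twist":[0,0,0]},{"offset":[-0.0231,-0.003,-0.0711],"twist":[0,0,0]},{"offset":[-0.0354,-0.003,-0.0856],"twist":[0,0,0]},{"offset":[-0.0354,-0.003,-0.0856],"twist":[0,0,0]}]'
```

```text
t: 5.72
tool_pos: [0.5195, 0.1872, 0.1285]
tool_rot: [2.108, 2.324, -0.002]
contact_force: [4.9, -4.5, -6.5]
opening: 0.0133
grip_force: 36.4
```

```bash
python3 -m crank '[{"offset":[0.0,0.002,0.0015],"twist":[0,0,0]},{"offset":[-0.0124,0.002,-0.0082],"twist":[0,0,0]},{"offset":[-0.0279,0.002,-0.0178],"twist":[0,0,0]},{"offset":[-0.0448,0.002,-0.0247],"twist":[0,0,0]},{"offset":[-0.0625,0.002,-0.029],"twist":[0,0,0]},{"offset":[-0.0806,0.002,-0.0304],"twist":[0,0,0]},{"offset":[-0.0806,0.002,-0.0304],"twist":[0,0,0]}]'
```

```text
t: 6.6
tool_pos: [0.527, 0.1087, 0.1606]
tool_rot: [-2.108, -2.325, 0.005]
contact_force: [-11.7, -0.9, 6.1]
opening: 0.0134
grip_force: 34.8
```

```bash
python3 -m crank '[{"offset":[-0.004,-0.0015,-0.002],"twist":[0,0,0]},{"offset":[-0.0205,-0.0015,-0.001],"twist":[0,0,0]},{"offset":[-0.0385,-0.0015,0.0038],"twist":[0,0,0]},{"offset":[-0.0556,-0.0015,0.0109],"twist":[0,0,0]},{"offset":[-0.0714,-0.0015,0.0205],"twist":[0,0,0]},{"offset":[-0.0854,-0.0015,0.0326],"twist":[0,0,0]},{"offset":[-0.0854,-0.0015,0.0326],"twist":[0,0,0]}]'
```

```text
t: 7.48
tool_pos: [0.5353, 0.0223, 0.1273]
tool_rot: [2.11, 2.327, -0.004]
contact_force: [-3.9, -3.5, 0.0]
opening: 0.0137
grip_force: 34.0
```

```bash
python3 -m crank '[{"offset":[-0.0121,-0.002,0.014],"twist":[0,0,0]},{"offset":[-0.0217,-0.002,0.0298],"twist":[0,0,0]},{"offset":[-0.0288,-0.002,0.0469],"twist":[0,0,0]},{"offset":[-0.032,-0.002,0.056],"twist":[0,0,0]},{"offset":[-0.0335,-0.002,0.065],"twist":[0,0,0]},{"offset":[-0.0346,-0.002,0.074],"twist":[0,0,0]},{"offset":[-0.0346,-0.002,0.0834],"twist":[0,0,0]},{"offset":[-0.0346,-0.002,0.0834],"twist":[0,0,0]}]'
```

```text
t: 8.48
tool_pos: [0.5386, -0.0121, 0.0438]
tool_rot: [2.106, 2.325, -0.001]
contact_force: [3.8, -7.5, -0.6]
opening: 0.0134
grip_force: 34.0
```

```bash
python3 -m crank '[{"offset":[0.002,0,0.002],"twist":[0,0,0]},{"offset":[0.002,0,0.004],"twist":[0,0,0]},{"offset":[0.002,0,0.006],"twist":[0,0,0]},{"offset":[0.002,0,0.006],"twist":[0,0,0]},{"offset":[0.002,0,0.006],"twist":[0,0,0]}]'; python3 -c "
from h import *
snap('scene','s2.png'); a=cv2.imread('pics/s2.png')[150:310,220:400]; cv2.imwrite('pics/s2c.png',cv2.resize(a,None,fx=3.6,fy=3.6,interpolation=3))"
```

```text
t: 9.1
tool_pos: [0.5388, -0.0119, 0.0419]
tool_rot: [2.104, 2.325, -0.007]
contact_force: [-10.3, -12.4, 20.8]
opening: 0.0131
grip_force: 37.0
```

View pics/s2c.png

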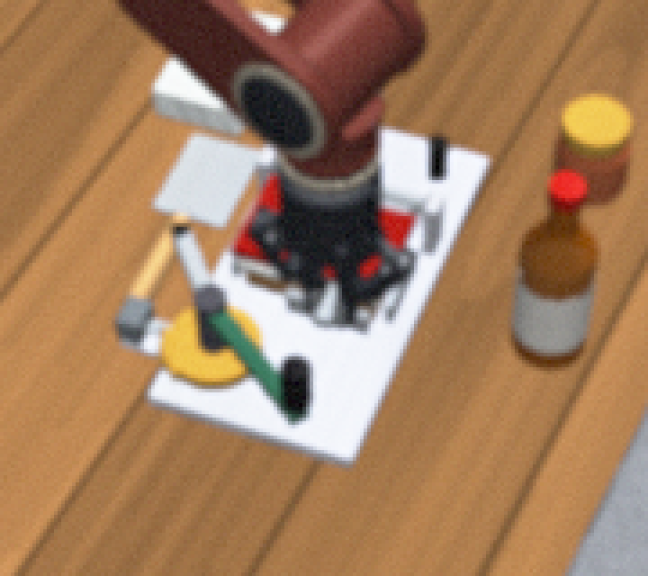

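The plate is folded over with its red back up, at its stop on the lid, and the lever is still at rest with the knob at (296,385). Next I release and rise, and look at the knob.

```bash
python3 -m crank '[{"offset":[0,0,-0.005],"twist":[0,0,0]},{"offset":[0,0,-0.005],"twist":[0,0,0]},{"offset":[0,0,-0.005],"twist":[0,0,0]},{"offset":[0,0,-0.005],"twist":[0,0,0]},{"offset":[0,0,-0.005],"twist":[0,0,0]},{"offset":[0,0,-0.005],"twist":[0,0,0]},{"offset":[0,0,-0.02],"twist":[0,0,0]},{"offset":[0,0,-0.05],"twist":[0,0,0]},{"offset":[0,0,-0.1],"twist":[0,0,0]},{"offset":[0,0,-0.15],"twist":[0,0,0]},{"offset":[0,0,-0.19],"twist":[0,0,0]},{"offset":[0,0,-0.19],"twist":[0,0,0]}]' 1
python3 - <<'E'
from fit import *
from to import to
p=(.5006,.1045,.0965); pv=PW(p,(-50,-165,75)); print("pivot",pv,"bottle",atz(Cs,s(553,355),0),get_obs()["q"].round(2))
k=tri([ray(Ct,t(607,121)),ray(Cs,s(297,364))]); d=(k-pv)[:2]; print("knob",k,np.linalg.norm(d),np.arctan2(d[1],d[0]))
print(to((k[0],k[1],.23),130.5))
E
```

```text
t: 10.65
tool_pos: [0.5395, -0.0087, 0.2336]
tool_rot: [2.103, 2.322, 0.009]
contact_force: [-1.0, 1.0, 0.8]
opening: 0.0851
grip_force: 0.0
pivot [ 0.46673042 -0.06454985  0.075     ] bottle [0.7018604 0.0595301 0.       ] [-0.15 -0.16  1.81  0.    1.48 -0.25]
knob [ 0.56883813 -0.12454752  0.13327775] 0.11843016691733739 -0.5312459779245531
([-0.1182, 0.0177, 0.0041], [0.5, 0.3, -34.8])
```

```bash
python3 -m crank '[{"offset":[-0.03,0.004,0],"twist":[0,0,-9]},{"offset":[-0.06,0.009,0],"twist":[0,0,-18]},{"offset":[-0.09,0.013,0],"twist":[0,0,-27]},{"offset":[-0.118,0.0177,0],"twist":[0,0,-34.8]},{"offset":[-0.118,0.0177,0],"twist":[0,0,-34.8]},{"offset":[-0.118,0.0177,0],"twist":[0,0,-34.8]}]'
python3 - <<'E'
from h import *
snap("wrist","w3.png"); print(get_obs()["tool_pos"])
E
```

```text
t: 11.4
tool_pos: [0.5658, -0.1234, 0.2266]
tool_rot: [-1.317, -2.85, -0.0]
contact_force: [-0.2, 0.5, 0.3]
opening: 0.0858
grip_force: 0.0
[ 0.56584102 -0.12320763  0.22681522]
```

View pics/w3.png

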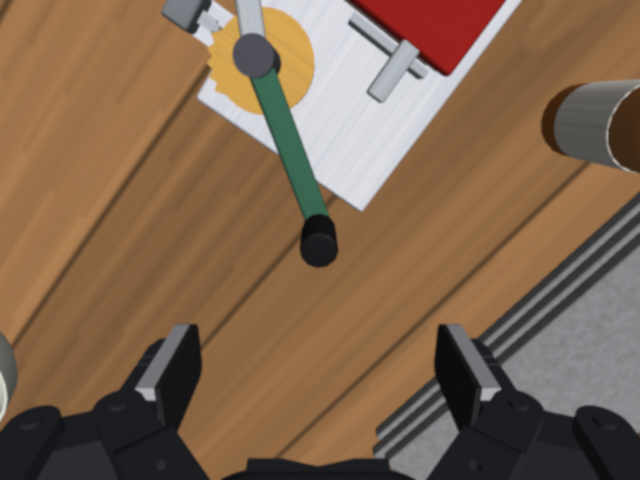

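The wrist view shows the knob top at (319,249), the lever hub top at (255,54) and the base corner at (362,210). The tab lies free at (392,70).

Run:
```python
from fit import *
from to import to
Cw=cam("wrist")
w=ray(Cw,(319,249.)); k=tri([w,ray(Ct,t(607,121)),ray(Cs,s(297,364))]); print("knob tri",k,atz(Cw,(319,249.),.1355))
h=tri([ray(Cw,(255,54.)),ray(Ct,t(522,273))]); print("hub tri",h,[atz(Cw,(255,54.),z) for z in(.08,.09)],[atz(Ct,t(522,273),z) for z in(.08,.09)])
print("corner",atz(Cw,(362,210),.014))
K=atz(Cw,(319,249.),.1355); print(to((K[0],K[1],.097),130.5))
```

```text
knob tri [ 0.56907376 -0.12435062  0.13319214] [ 0.56899986 -0.12336333  0.1355    ]
hub tri [ 0.46528636 -0.06590438  0.08704474] [array([ 0.46443677, -0.06386077,  0.08      ]), array([ 0.46609079, -0.06367202,  0.09      ])] [array([ 0.46573325, -0.06848038,  0.08      ]), array([ 0.46468567, -0.06791821,  0.09      ])]
corner [ 0.60347566 -0.10432801  0.014     ]
([-0.0023, 0.0023, 0.1298], [-0.0, -0.1, -0.1])
```

```bash
python3 -m crank '[{"offset":[-0.002,0.002,0.03],"twist":[0,0,0]},{"offset":[-0.002,0.002,0.06],"twist":[0,0,0]},{"offset":[-0.002,0.002,0.09],"twist":[0,0,0]},{"offset":[-0.002,0.002,0.11],"twist":[0,0,0]},{"offset":[-0.002,0.002,0.12],"twist":[0,0,0]},{"offset":[-0.002,0.002,0.13],"twist":[0,0,0]},{"offset":[-0.002,0.002,0.13],"twist":[0,0,0]}]' 1 && python3 -m crank '[{"offset":[0,0,0],"twist":[0,0,0]},{"offset":[0,0,0],"twist":[0,0,0]},{"offset":[0,0,0],"twist":[0,0,0]},{"offset":[0,0,0],"twist":[0,0,0]},{"offset":[0,0,0],"twist":[0,0,0]},{"offset":[0,0,0],"twist":[0,0,0]},{"offset":[0,0,0],"twist":[0,0,0]},{"offset":[0,0,0],"twist":[0,0,0]}]' 0 50; python3 -c "
from h import *
o,_=snap('wrist','w4.png');print(o['tool_pos'],R.from_rotvec(o['tool_rot']).as_matrix().round(3))"
```

```text
t: 12.32
tool_pos: [0.569, -0.1242, 0.0971]
tool_rot: [-1.316, -2.852, 0.0]
contact_force: [0.5, -0.9, 0.8]
opening: 0.0854
grip_force: 0.0
t: 13.32
tool_pos: [0.5682, -0.1253, 0.098]
tool_rot: [-1.316, -2.851, 0.004]
contact_force: [-5.6, -2.7, 4.4]
opening: 0.0231
grip_force: 48.8
[ 0.56819458 -0.12532077  0.09795477] [[-0.649  0.761 -0.002]
 [ 0.761  0.649 -0.002]
 [ 0.    -0.003 -1.   ]]
```

View pics/w4.png

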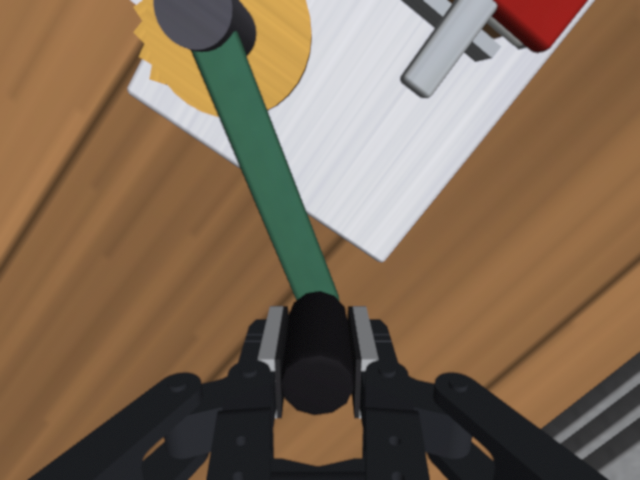

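The knob is gripped between the pads at (318,350). The bar's centreline runs from about (220,52) to (315,285), and I'll use it for the rest angle.

Run:
```python
from h import *
Cw=cam("wrist"); z=.081
a=atz(Cw,(219,52.),z);b=atz(Cw,(313,282.),z);d=b-a; phi=np.arctan2(d[1],d[0]); print(a,b,"bar ang",phi)
k=get_obs()["tool_pos"][:2]
for ph in (phi,-.53):
    P=k-.12*np.array([np.cos(ph),np.sin(ph)]); print("phi0",ph,"pivot",P)
M=R.from_rotvec(get_obs()["tool_rot"]).as_matrix()
P=np.array([.4655,-.0650]) ; P=k-.12*(k-P)/np.linalg.norm(k-P); ph=np.arctan2(*(k-P)[::-1]); print(P,ph)
for th in (.06,.12,.18,.24,.3,.36,.42,.48,.54,.6,.64,.68,.72,.76):
    q=P+.12*np.array([np.cos(ph-th),np.sin(ph-th)])-k; print(th,(M.T@np.append(q,0)).round(4)[:2],(q+k).round(4))
```

```text
[ 0.47809478 -0.07132983  0.081     ] [ 0.56112977 -0.11788545  0.081     ] bar ang -0.5110017215813452
phi0 -0.5110017215813452 pivot [ 0.46355543 -0.06662878]
phi0 -0.53 pivot [ 0.46468919 -0.06465093]
[ 0.4647446  -0.06455647] -0.5309126126028757
0.06 [-0.0022 -0.0069] [ 0.5644 -0.1314]
0.12 [-0.0039 -0.0139] [ 0.5602 -0.1373]
0.18 [-0.0052 -0.0209] [ 0.5557 -0.1429]
0.24 [-0.0061 -0.0281] [ 0.5508 -0.1482]
0.3 [-0.0066 -0.0353] [ 0.5456 -0.1532]
0.36 [-0.0066 -0.0425] [ 0.5402 -0.1579]
0.42 [-0.0062 -0.0496] [ 0.5345 -0.1622]
0.48 [-0.0053 -0.0568] [ 0.5285 -0.1662]
0.54 [-0.0041 -0.0639] [ 0.5223 -0.1699]
0.6 [-0.0024 -0.0709] [ 0.5158 -0.1731]
0.64 [-0.001  -0.0755] [ 0.5115 -0.1751]
0.68 [ 0.0005 -0.08  ] [ 0.507  -0.1769]
0.72 [ 0.0022 -0.0845] [ 0.5025 -0.1785]
0.76 [ 0.0041 -0.0889] [ 0.4979 -0.1799]
```

```bash
cat > ang.py <<'E'
from h import *
o=get_obs(); P=np.array([.4647,-.0646]); d=np.array(o["tool_pos"][:2])-P; a=np.arctan2(d[1],d[0]); f=o["contact_force"]
print("theta",-.531-a,"r",np.linalg.norm(d),"Ftan",f[0]*np.sin(a)-f[1]*np.cos(a),"Frad",f[0]*np.cos(a)+f[1]*np.sin(a),"z",o["tool_pos"][2])
E
python3 ang.py; python3 -m crank '[{"offset":[-0.0022,-0.007,0],"twist":[0,0,0]},{"offset":[-0.0033,-0.011,0],"twist":[0,0,0]}]' >/dev/null; python3 ang.py
python3 -m crank '[{"offset":[-0.0006,-0.003,0],"twist":[0,0,0]},{"offset":[-0.0015,-0.007,0],"twist":[0,0,0]}]'>/dev/null; python3 ang.py
python3 -m crank '[{"offset":[-0.0007,-0.0035,0],"twist":[0,0,0]},{"offset":[-0.0012,-0.007,0],"twist":[0,0,0]}]'>/dev/null; python3 ang.py
```

```text
theta -0.0005883045664442088 r 0.12001643279505632 Ftan 5.336994101630437 Frad -2.873546778990094 z 0.0979923117342685
theta 0.05957050845350009 r 0.12014247095657452 Ftan -11.789204243823619 Frad -1.1217268194839756 z 0.09807274655531052
theta 0.12119069648358183 r 0.12022716957810967 Ftan -7.660044724830738 Frad -0.8271019429354562 z 0.09808118346823262
theta 0.18868370727222716 r 0.12031874940959794 Ftan -5.383211753256042 Frad -0.9041267118732867 z 0.09807270781417202
```

```bash
python3 -m crank '[{"offset":[-0.0005,-0.005,0],"twist":[0,0,0]},{"offset":[-0.0006,-0.0103,0],"twist":[0,0,0]},{"offset":[-0.0006,-0.014,0],"twist":[0,0,0]},{"offset":[-0.0006,-0.0175,0],"twist":[0,0,0]}]' >/dev/null; python3 ang.py
python3 -m crank '[{"offset":[0.0002,-0.0035,0],"twist":[0,0,0]},{"offset":[0.0004,-0.0071,0],"twist":[0,0,0]},{"offset":[0.0008,-0.0107,0],"twist":[0,0,0]},{"offset":[0.0013,-0.0143,0],"twist":[0,0,0]}]'>/dev/null; python3 ang.py
python3 -m crank '[{"offset":[0.0006,-0.0035,0],"twist":[0,0,0]},{"offset":[0.0012,-0.0071,0],"twist":[0,0,0]}]'>/dev/null; python3 ang.py
```

```text
theta 0.32199473451338834 r 0.12058969509967694 Ftan -11.327719542890407 Frad 1.7917072329850647 z 0.09819120234080259
theta 0.45492683945320067 r 0.12072106460539454 Ftan -6.865678914644934 Frad 3.2094050543193733 z 0.09815014761193
theta 0.506025189713493 r 0.12086078483137022 Ftan -10.91671223345336 Frad 4.407008456874594 z 0.0982030290986821
```

```bash
python3 -m crank '[{"offset":[0.0004,-0.0035,0],"twist":[0,0,0]},{"offset":[0.001,-0.007,0],"twist":[0,0,0]},{"offset":[0.002,-0.0105,0],"twist":[0,0,0]}]' >/dev/null; python3 ang.py
python3 -m crank '[{"offset":[0.001,-0.0027,0],"twist":[0,0,0]},{"offset":[0.0018,-0.005,0],"twist":[0,0,0]}]'>/dev/null; python3 ang.py
```

```text
theta 0.5965642739339202 r 0.1209996099310029 Ftan -8.339220405473956 Frad 2.2699646126891433 z 0.09817083401506842
theta 0.6478026357050352 r 0.12104637378616888 Ftan -4.552027906690663 Frad 3.476092025471437 z 0.09817255724943563
```

```bash
python3 -m crank '[{"offset":[0.001,-0.003,0],"twist":[0,0,0]},{"offset":[0.0022,-0.0065,0],"twist":[0,0,0]},{"offset":[0.0022,-0.0065,0],"twist":[0,0,0]},{"offset":[0.0022,-0.0065,0],"twist":[0,0,0]},{"offset":[0.0022,-0.0065,0],"twist":[0,0,0]}]' ; python3 ang.py; python3 -c "
from h import *
snap('top','t5.png');a=cv2.imread('pics/t5.png')[200:340,200:420]; cv2.imwrite('pics/t5c.png',cv2.resize(a,None,fx=3.6,fy=3.6,interpolation=3))"
```

```text
t: 16.62
tool_pos: [0.5043, -0.179, 0.0981]
tool_rot: [1.314, 2.848, 0.002]
contact_force: [5.3, -0.9, -1.9]
opening: 0.0226
grip_force: 49.4
theta 0.7063520088458414 r 0.12110882868462336 Ftan -4.660760573037268 Frad 2.6185163022549545 z 0.09814728599087072
```

View pics/t5c.png

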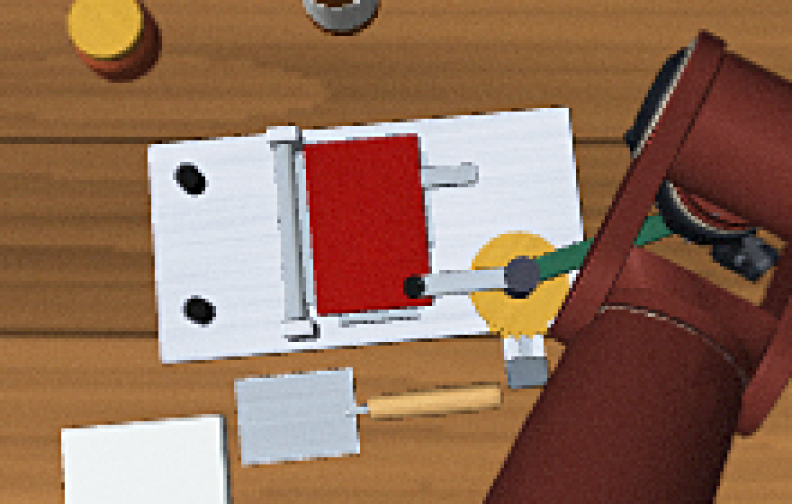

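The red plate lies folded on the box, and the clamp foot at (415,287) has swung onto it. The lever is held at 0.71 rad, the third notch, and everything else is undisturbed.

```bash
python3 -c "
from station import *
print(finish_job())"
```

```text
the job is handed in; nothing more can be done
None
```

The job is handed in: the plate is folded down onto the lid at its stop, and the robot is still gripping the knob with the lever at about 0.71 rad, the third click, at about 17 s on the robot's clock.

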